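# Count to the third gap of the spice rack and push the tin home

## Robot

A 6-joint arm with a two-finger parallel gripper is mounted at the origin on the work surface. World frame = base frame: x ahead of the robot, y to its left, z up, the work surface at z = 0. Lengths are in m, angles in degrees, forces in N, time in s.
With the tool pointing down it reaches from about 0.375 to 0.9 m from the base axis. Payload 3.1 kg.
Tool frame: the origin (TCP) lies on the centre line of the jaws, within the pads' length; the fingertips stand 17 mm ahead of it and the grasp point (between the pads) lies 2 mm behind it; y points along the fingers, x is the direction in which the jaws open and shut, and the axes are right-handed (so a half turn about y gives the same grasp; the last joint's range is limited). The gripper opens to 87 mm and grips with 3 to 60 N. Pads are 19 mm wide; open, the fingers measure 117 mm over their backs; the gripper's body (75 mm by 190 mm) begins 51 mm behind the grasp point.
Start: joints at [-86.545, 30.224, 82.088, -0, 67.689, -10.227], TCP at [0.148, -0.607, 0.24] pointing down, gripper open.
Joint ranges: [-176.69, 176.69], [-43.24, 126.21], [12.49, 139.97], [-82, 262], [0, 151.66], [-163.58, 163.58]. Speed limits (degrees/s): [159.86, 159.86, 180, 180, 180, 180].

## Interface

Orientations are given as a 3x3 rotation matrix whose columns are the frame's x, y, z axes.
In Python, from rig import read_state, capture, camera_info, hand_in, trace, tip_of gives the robot as it stands.
- The arm moves only by the tool jog_arm, never from a script. Its argument "steps" is a list of rows, each an object with "fingers": the opening in per cent of the stroke, from 0 (shut) to 100 (fully open); "delta_pos": the shift along the world's x, y, z in mm, a list of three; "turn": the turn about the world's z in degrees. A call has 1 to 20 rows; each row is the pose to reach, as a shift and turn from the pose commanded when the call began; what a row does not reach only later rows make up. A row lasts 1/12 s, in which the tool goes at most 41.7 mm and 7.16 degrees, less where a joint would pass 70% of its speed; a pose out of reach is approached as far as the arm can. A call with a gripper value outside its range is refused whole. The fingers move at their own pace and stop on an object; the grip force is fixed at half the most. Time passes only in rows, so rows that repeat a pose let the fingers close. It gives the time, the measured TCP pose, the force and the opening at its end, in the units of the state.
- read_state(): the state, without advancing time (a new reading comes with each control period).
- capture(name): name is "side" or "top" or "wrist"; returns the picture (400x640x3 uint8, red, green, blue); there is no depth.
- camera_info(name): a dict with "fov_y" (degrees; the focal length in pixels is half the picture's height over the tangent of half this angle, whatever the lens; pixels are square), "cx", "cy" (the principal point, pixels), "k1" (the pictures are not rectified: a ray, as slopes to the right and down, at radius r is drawn at 1 + k1 r^2 times it, then the intrinsics apply), "view" (4x4, takes a point from world to camera coordinates); the wrist camera has in their place "tool_from_camera" (4x4, takes a point from camera to tool coordinates, whose origin is the TCP and whose axes are the tool frame's). Camera axes: x right, y down, z forward; pixel columns grow to the right and rows downward; lengths in m; the calibration is good to about 2 mm. A picture is of the moment at which its call begins: read the wrist's pose just before it. camera_info takes no time and is no camera call.
- hand_in(): hands the job in, once; it reports no verdict.
Trained networks look in the newest picture that a camera, given by its name, has taken for a name from the list of things; names that differ only in an ending like _2 or _b are one class to them, and where a whole thing is asked for, a point or a joint stands for the part that bears it (a point fixed in the world has none). Each returns a list of dicts, best first, with "confidence" (0 to 1); they miss things now and then, are a little off and sometimes report something else, mostly with a low value. They report only what shows in the picture. A call takes as long as a camera call. They do not tell look-alikes from the thing itself.
- trace(target, camera): "mask" (400x640 bool, what is visible of it).
- tip_of(target, camera): "position" ([x, y, z] in m, in world coordinates, good to about 4 mm: a listed point, or the origin of a listed thing).
The state is a dict: "time_s": time; "joint_positions": joint angles; "qvel": joint speeds; "tau": joint torques, N m; "position": TCP position; "tcp_rot": TCP orientation; "force": force on the tool from outside, world axes, zero at the start; "moment": the same for the moment, N m; "opening": opening from 0.0 (shut) to 1.0 (fully open).
Only numpy, scipy, OpenCV 4.12 (cv2) and the standard library are available. Lean on these libraries where they do the work, as an engineer would, in place of code of your own. Each camera call takes 0.05 s, during which the arm holds its last target.

## Task

With the fingers closed together, run the fingertips along the steel rail at the back of the wooden spice rack, starting over the first gap at the end with the red knob and staying in touch over the second until they are over the third. Then push the yellow-lidded spice tin along the counter into that third gap, fully home against the back of the rack. Do not take the tin between the fingers, lift it or tip it over, leave the other loose things where they are, and finish clear of everything.

Things in the scene. Friction and masses are not known exactly. Their poses are not given: they have to be found in the camera images.
- rack: light wooden spice rack fixed to the counter, 328 mm long (its y), x from -38 to +41 mm, 36 mm high without rail. Origin on the counter at mid-length; +x points from the open front (robot side) to the back, +y to the robot's left. Four gaps 72 mm wide centred at y = -120, -40, +40, +120 mm, between 8 mm dividers 36 mm high; open at front and top, no floor. Gaps count from the red knob's end
- rack_back (a point): point on the counter at the foot of the rack's rigid back wall, on its inner face at mid-length (under the middle divider): x = +27 mm, y = 0 in the rack's frame, axes as the rack's. A 60 mm tin fully home has its centre 30 mm in front of this face
- rail: rigid flat steel bar on top of the rack's back wall, centred 34 mm behind the rack's origin, 14 mm wide (x), 328 mm long (y), 12 mm high; origin at the centre of its underside, 36 mm above the counter (top at 48 mm); axes as the rack's. Where closed fingertips touch is judged by the midpoint between them, within 20 mm of each gap's middle and of the dividers between
- red_knob: small red knob, 20 mm across and 16 mm high, fixed on the top of the rail at one end, 154 mm from its middle (either end); it marks the end where counting starts. Origin at the centre of its underside, on the rail's top
- white_knob: white knob of the same shape, fixed on the other end of the rail. Origin at the centre of its underside
- tin: the tin to push: loose closed round steel spice tin with flat yellow lid, upright, 60 mm across, 32 mm high, about 150 g, slides on the counter. Origin at the centre of its underside. Fully home, its centre is at x = -3 mm in the rack's frame
- pepper: another loose closed tin, same size, green lid, standing in an outer gap of the rack (never the third); leave alone. Origin at the centre of its underside
- base: round red electric fondue base fixed on the counter, 200 mm across, 76 mm high, black knob on the robot side standing out to 116 mm from its centre. Origin at the centre of its underside
- pot: loose white ceramic insert pot, 170 mm across the rim, about 240 mm over its two side handles, 85 mm high, standing on the fondue base, rim about 161 mm above the counter; leave alone. Origin at the centre of its underside
- fork_ring: loose steel fork ring lying on the counter, 90 mm across, 22 mm high; leave alone. Origin at the centre of its underside
- plate: loose pale green melamine plate on the counter, 150 mm across, 18 mm high; leave alone. Origin at the centre of its underside
Things that resemble listed ones, but are neither listed nor needed, are in the scene too. Of the things like the tin, leave any that is black or blue; of the rest the larger one is meant.

How it is judged:
By the outcome, as a careful person would: the job done as asked, in the order asked, and still so for the second after the job is handed in, with the robot touching nothing.
It also fails if it takes over 61 s, if anything falls off the work surface, if the arm or the gripper's body presses on something with over 40 N, if the wrist force passes 120 N, or if a joint passes its speed limit or range.

## Working session

There is one attempt and no reset: what is moved stays moved. The work goes in short steps, Python scripts to look and compute and a tool call to move; the robot and the scene stay as the last step left them, time stands still between calls to the robot, and variables do not carry over. Pictures are saved under pics/ and viewed, and the job is handed in when it is done.

Besides the shell and the picture viewer there is one more tool, called after "Call:" in YAML: its name, and indented under it one key for each argument. jog_arm: Moves the arm, as the interface text tells. Its arguments: {"type":"object","properties":{"steps":{"type":"array","items":{"type":"object","properties":{"fingers":{"type":"number"},"delta_pos":{"type":"array","items":{"type":"number"}},"turn":{"type":"number"}}}}},"required":["steps"]}

```bash
mkdir -p pics; ls; python3 - <<'E'
from rig import *
import cv2
s=read_state();print(s)
for n in("side","top","wrist"):
    im=capture(n);cv2.imwrite(f"pics/{n}0.png",im[:,:,::-1])
    print(n,camera_info(n))
E
```

```text
pics
{'time_s': 0.0, 'joint_positions': array([-8.65434165e+01,  3.02794340e+01,  8.21567055e+01,  2.76657391e-04,
        6.76879564e+01, -1.02276883e+01]), 'qvel': array([-0.06027709, -0.02117882, -0.00323792,  0.00680093,  0.15872833,
       -0.01020531]), 'tau': array([-4.54209166e-04, -4.40043283e+01, -1.76591134e+01,  6.33994024e-02,
        5.83125022e-02, -1.79783856e-04]), 'position': array([ 0.14784039, -0.60654885,  0.2385648 ]), 'tcp_rot': array([[ 2.36569517e-01, -1.26126614e-04,  9.71614557e-01],
       [-9.71612229e-01,  2.16220810e-03,  2.36569230e-01],
       [-2.13067054e-03, -9.99997654e-01,  3.88966364e-04]]), 'force': array([1.69998601, 0.27385021, 0.02758033]), 'moment': array([ 0.01840966,  0.05936713, -0.02575885]), 'opening': 1.0048333860337553}
side {'fov_y': 42.98578522709894, 'cx': 330.2508744078634, 'cy': 194.14589097895998, 'k1': 0.009499668076110447, 'view': array([[-0.73787016, -0.67494034,  0.00177941,  0.36436061],
       [-0.42699454,  0.4647615 , -0.77567545,  0.33759347],
       [ 0.52270766, -0.57310757, -0.63112948,  0.91399793],
       [ 0.    
[... 190 characters left out ...]
0.99963857,  0.02318818, -0.07205351],
       [-0.99114239, -0.01654392, -0.13176896,  0.55286814],
       [ 0.13210496, -0.02119034, -0.99100921,  1.00171826],
       [ 0.        ,  0.        ,  0.        ,  1.        ]])}
wrist {'fov_y': 71.17658075601057, 'cx': 322.51031352397905, 'cy': 199.03726750568126, 'k1': -0.02188689644970283, 'tool_from_camera': array([[ 9.99999959e-01,  2.27923817e-04,  1.73551274e-04,
         1.40175096e-04],
       [-9.92688207e-05, -2.92587418e-01,  9.56238774e-01,
        -1.44114773e-01],
       [ 2.68728510e-04, -9.56238752e-01, -2.92587383e-01,
         8.13368675e-02],
       [ 0.00000000e+00,  0.00000000e+00,  0.00000000e+00,
         1.00000000e+00]])}
```

View pics/side0.png

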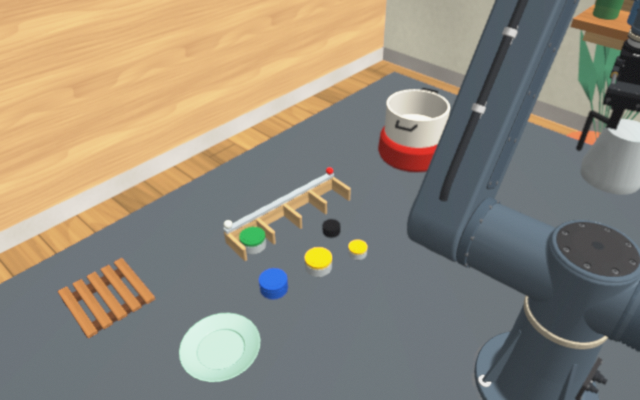

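View pics/top0.png

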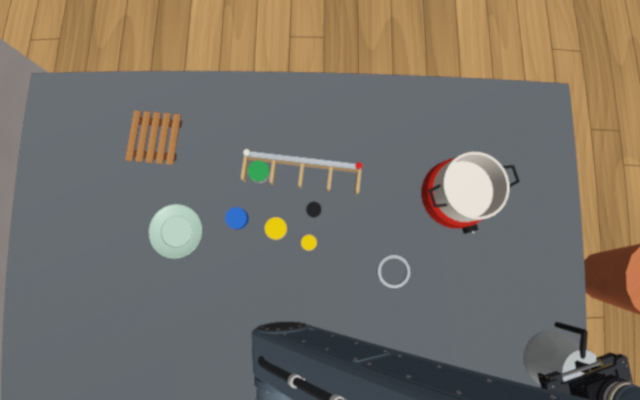

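View pics/wrist0.png

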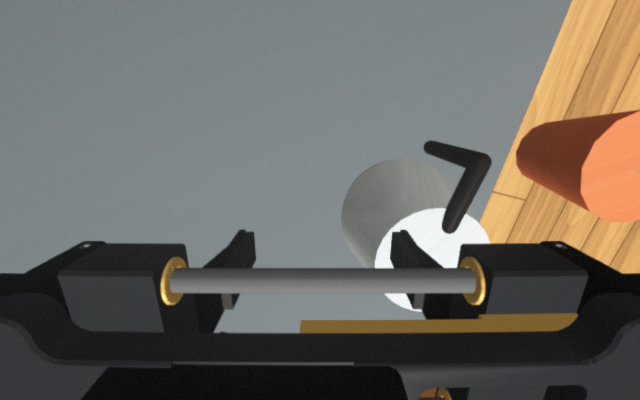

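The top view shows the rack with the red knob at (359,165) and the white knob at (246,153), so the third gap from red lies between the dividers near x=301 and x=272. Pepper is in gap 4 at (259,171). The tin candidates are yellow large (276,228), yellow small (309,243), blue (236,218) and black (314,209). The larger yellow fits.

```bash
cat > h.py <<'E'
from rig import *
import numpy as np, cv2
def K(ci):
    f=200/np.tan(np.radians(ci["fov_y"]/2)); return np.array([[f,0,ci["cx"]],[0,f,ci["cy"]],[0,0,1]])
def ray(n,uv,T=None):
    ci=camera_info(n); D=np.array([ci["k1"],0,0,0,0.])
    p=cv2.undistortPoints(np.array([[uv]],float),K(ci),D)[0,0]
    M=np.linalg.inv(ci["view"]) if T is None else T@ci["tool_from_camera"]
    return M[:3,3],M[:3,:3]@np.array([p[0],p[1],1])
def onz(n,uv,z,T=None):
    o,d=ray(n,uv,T); return o+d*(z-o[2])/d[2]
def proj(n,P):
    ci=camera_info(n);V=ci["view"]
    return cv2.projectPoints(np.array(P,float).reshape(-1,3),cv2.Rodrigues(V[:3,:3])[0],V[:3,3],K(ci),np.array([ci["k1"],0,0,0,0.]))[0][:,0]
E
python3 - <<'E'
from h import *
for n in("top","side"):
    im=capture(n)
    hsv=cv2.cvtColor(im,cv2.COLOR_RGB2HSV)
    m=cv2.inRange(hsv,(22,150,120),(33,255,255))
    k,l,st,c=cv2.connectedComponentsWithStats(m)
    for i in range(1,k):
        if st[i,4]>60: print(n,"yellow",c[i],st[i], onz(n,c[i],.032), onz(n,(st[i,0],c[i,1]),.032)-onz(n,(st[i,0]+st[i,2],c[i,1]),.032))
    m=cv2.inRange(hsv,(0,150,100),(8,255,255))|cv2.inRange(hsv,(172,150,100),(180,255,255))
    k,l,st,c=cv2.connectedComponentsWithStats(m)
    for i in range(1,k):
        if 8<st[i,4]<200: print(n,"red",c[i],st[i], onz(n,c[i],.056))
    for t in("rack_back","rail","red_knob","white_knob","tin","pepper","fork_ring","plate","base"):
        r=tip_of(t,n)
        print(n,t,[(np.round(q["position"],4),round(q["confidence"],2)) for q in r[:4]])
im=capture("top")
cv2.imwrite("pics/crop1.png",cv2.resize(im[130:260,210:370,::-1],None,fx=5,fy=5,interpolation=cv2.INTER_CUBIC)[:600])
E
```

```text
top yellow [275.30352304 227.93766938] [265 218  22  21 369] [0.47649714 0.05664662 0.032     ] [-0.000984    0.05977942  0.        ]
top yellow [308.30645161 242.08602151] [301 235  16  15 186] [ 0.43960136 -0.03368609  0.032     ] [-0.00063592  0.04332207  0.        ]
top red [358.71428571 165.39285714] [356 163   6   6  28] [ 0.64888551 -0.16759166  0.056     ]
top rack_back [(array([ 0.6579, -0.0113,  0.0056]), 0.89), (array([6.380e-01, 1.107e-01, 5.000e-04]), 0.17)]
top rail [(array([ 0.6675, -0.0153,  0.0364]), 0.92)]
top red_knob [(array([ 0.6493, -0.167 ,  0.0502]), 0.4)]
top white_knob [(array([0.6842, 0.1402, 0.0471]), 0.52)]
top tin [(array([ 0.4791,  0.0554, -0.0023]), 0.75), (array([ 0.5326, -0.0435, -0.0016]), 0.74), (array([ 0.5053,  0.169 , -0.002 ]), 0.68), (array([ 0.4399, -0.0342,  0.0031]), 0.6)]
top pepper [(array([0.6366, 0.1119, 0.0008]), 0.91)]
top fork_ring [(array([ 0.3683, -0.269 , -0.0012]), 0.73)]
top plate [(array([0.4633, 0.3386, 0.0009]), 0.93), (array([ 0.6333, -0.006 , -0.0012]), 0.39)]
top base []
side yellow [357.40669856 246.49282297] [349 240  18
[... 230 characters left out ...]
2580645 170.19354839] [326 168   7   6  31] [ 0.65125266 -0.16805191  0.056     ]
side rack_back [(array([ 0.6602, -0.0133, -0.001 ]), 0.83)]
side rail [(array([ 0.6694, -0.0096,  0.0374]), 0.95)]
side red_knob [(array([ 0.649 , -0.1725,  0.0492]), 0.37)]
side white_knob [(array([0.6826, 0.1379, 0.0515]), 0.53)]
side tin [(array([ 0.478 ,  0.0543, -0.0024]), 0.95), (array([ 0.5321, -0.0444,  0.0043]), 0.78), (array([ 0.4415, -0.0339, -0.0042]), 0.69)]
side pepper [(array([6.404e-01, 1.097e-01, 2.000e-04]), 0.63)]
side fork_ring []
side plate [(array([ 0.4686,  0.3406, -0.0009]), 0.97)]
side base [(array([ 5.833e-01, -4.457e-01, -2.000e-04]), 0.89), (array([ 0.6306, -0.0179, -0.0022]), 0.61)]
```

View pics/crop1.png

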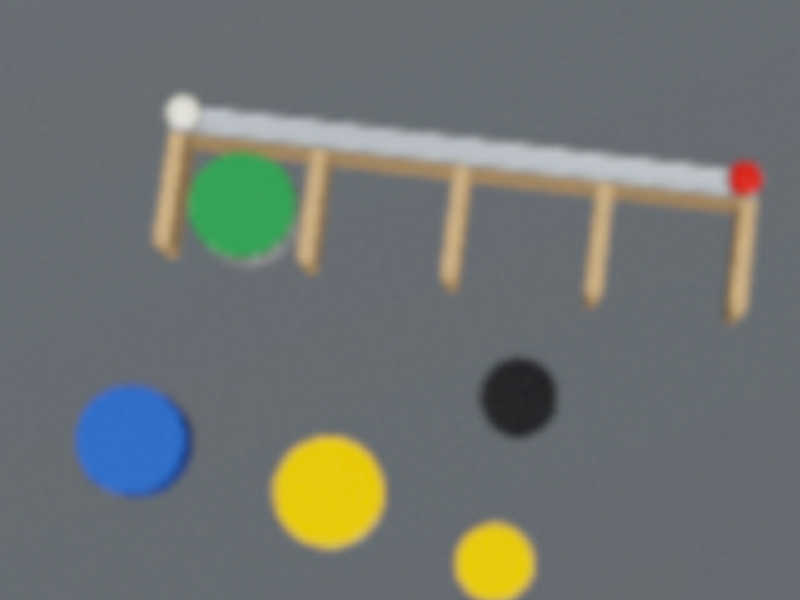

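The crop confirms that the larger yellow tin is about 60 mm across, while the other is about 43 mm. The rack is yawed about -6.3°. Next I lift, shut the fingers and fly to above gap 1.

Call:
jog_arm:
  steps:
    - {"delta_pos": [0, 0, 40], "fingers": 0, "turn": 0}
    - {"delta_pos": [0, 0, 80], "fingers": 0, "turn": 0}
    - {"delta_pos": [500, 475, 80], "fingers": 0, "turn": -20}
    - {"delta_pos": [500, 475, 80], "fingers": 0, "turn": -20}
    - {"delta_pos": [500, 475, 80], "fingers": 0, "turn": -20}
    - {"delta_pos": [500, 475, 80], "fingers": 0, "turn": -20}
    - {"delta_pos": [500, 475, 80], "fingers": 0, "turn": -20}
    - {"delta_pos": [500, 475, 80], "fingers": 0, "turn": -20}
    - {"delta_pos": [500, 475, 80], "fingers": 0, "turn": -20}
    - {"delta_pos": [500, 475, 80], "fingers": 0, "turn": -20}
    - {"delta_pos": [500, 475, 80], "fingers": 0, "turn": -20}
    - {"delta_pos": [500, 475, 80], "fingers": 0, "turn": -20}
    - {"delta_pos": [500, 475, 80], "fingers": 0, "turn": -20}
    - {"delta_pos": [500, 475, 80], "fingers": 0, "turn": -20}
    - {"delta_pos": [500, 475, 80], "fingers": 0, "turn": -20}
    - {"delta_pos": [500, 475, 80], "fingers": 0, "turn": -20}
    - {"delta_pos": [500, 475, 80], "fingers": 0, "turn": -20}
    - {"delta_pos": [500, 475, 80], "fingers": 0, "turn": -20}
    - {"delta_pos": [500, 475, 80], "fingers": 0, "turn": -20}
    - {"delta_pos": [500, 475, 80], "fingers": 0, "turn": -20}

```text
time_s: 2.87
position: [0.651, -0.1279, 0.3191]
tcp_rot: [[-0.104, 0.002, 0.995], [-0.995, 0.002, -0.104], [-0.002, -1.0, 0.002]]
force: [-0.3, -0.5, 0.0]
opening: 0.007
```

```bash
python3 - <<'E'
from h import *
s=read_state();print(s["time_s"],s["position"],s["force"],s["tcp_rot"][:,2])
T=np.eye(4);T[:3,:3]=s["tcp_rot"];T[:3,3]=s["position"];np.save("T1.npy",T)
for n in("wrist","top"):
    im=capture(n);cv2.imwrite(f"pics/{n}1.png",im[:,:,::-1])
for t in("red_knob","white_knob","rail","tin"):
    r=tip_of(t,"wrist");print(t,[(np.round(q["position"],4),round(q["confidence"],2)) for q in r[:4]])
E
```

```text
2.8667 [ 0.65101896 -0.12785356  0.31910478] [-0.31563761 -0.50639372  0.04476481] [ 0.9945377  -0.10435769  0.00205664]
red_knob [(array([ 0.6508, -0.1659,  0.0486]), 0.57)]
white_knob [(array([0.685 , 0.1384, 0.05  ]), 0.54)]
rail [(array([ 0.6658, -0.0146,  0.0411]), 0.95)]
tin [(array([ 0.5326, -0.0455, -0.0047]), 0.89), (array([0.5017, 0.1709, 0.0021]), 0.63)]
```

View pics/wrist1.png

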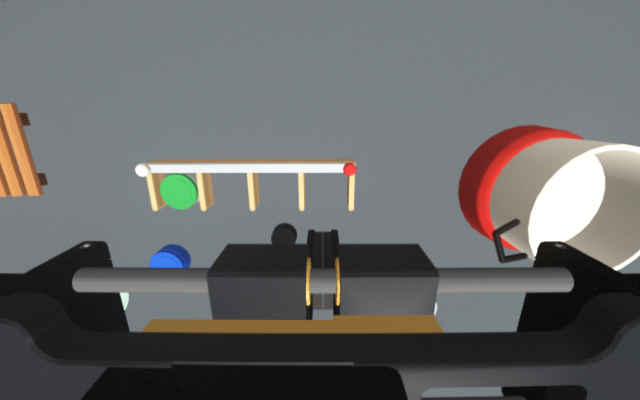

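View pics/top1.png

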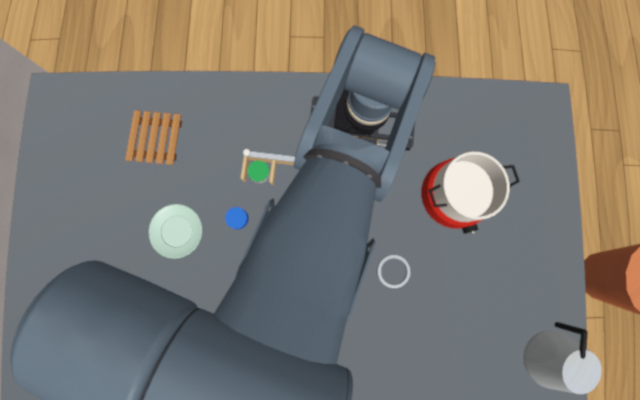

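The wrist view shows the whole rail lying level in the picture, with the white knob at (143,170) and the red knob at (350,169). I'll measure the knobs there.

```bash
python3 - <<'E'
from h import *
T=np.load("T1.npy");im=cv2.imread("pics/wrist1.png")
hsv=cv2.cvtColor(im,cv2.COLOR_BGR2HSV)
m=(cv2.inRange(hsv,(0,150,80),(8,255,255))|cv2.inRange(hsv,(172,150,80),(180,255,255)))
m[:, :330]=0;m[:,370:]=0
ys,xs=np.nonzero(m);r=(xs.mean(),ys.mean());print(r,len(xs),xs.min(),xs.max(),ys.min(),ys.max())
print("red w",onz("wrist",r,.058,T))
cv2.imwrite("pics/crop2.png",cv2.resize(im[145:225,125:365],None,fx=3.3,fy=3.3,interpolation=cv2.INTER_CUBIC))
w=(143,170.3);print("white w",onz("wrist",w,.058,T))
# rail top edges sample columns
g=im[:,:,:].astype(int).min(2)
for c in(180,230,280,325):
    print(c,[int(v) for v in g[155:182,c]])
# top/side knob triangulation from first images
for n in("top","side"):
    i0=cv2.imread(f"pics/{n}0.png");h=cv2.cvtColor(i0,cv2.COLOR_BGR2HSV)
    m=cv2.inRange(h,(0,0,185),(180,40,255)); k,l,st,c=cv2.connectedComponentsWithStats(m)
    for i in range(1,k):
        if 8<st[i,4]<2000 and st[i,0]<340: print(n,c[i],st[i],onz(n,c[i],.058))
E
```

```text
(np.float64(349.33870967741933), np.float64(168.96774193548387)) 124 344 355 163 175
red w [ 0.65104951 -0.16696048  0.058     ]
white w [0.68122491 0.137525   0.058     ]
180 [126, 128, 125, 126, 108, 90, 87, 102, 144, 198, 236, 241, 243, 243, 243, 243, 242, 227, 141, 73, 80, 87, 86, 87, 87, 85, 87]
230 [125, 126, 125, 124, 104, 88, 88, 113, 159, 213, 238, 241, 242, 243, 242, 244, 242, 222, 142, 126, 125, 124, 128, 128, 128, 125, 123]
280 [126, 126, 126, 123, 102, 89, 95, 121, 169, 228, 244, 245, 245, 245, 244, 244, 243, 222, 142, 125, 121, 123, 129, 122, 124, 126, 125]
325 [125, 124, 128, 120, 95, 88, 100, 126, 173, 228, 244, 245, 245, 246, 245, 244, 242, 216, 138, 126, 126, 125, 124, 126, 124, 126, 128]
top [297.42610837 158.89162562] [244 149 111  19 406] [ 6.63286814e-01 -3.65115866e-04  5.80000000e-02]
side [275.29125 203.27375] [224 174 109  59 800] [0.65439344 0.01837801 0.058     ]
side [261.21052632 246.15789474] [258 244   6   6  19] [0.57097709 0.13674527 0.058     ]
side [327.59090909 268.68181818] [324 265   7   8  22] [0.42104231 0.08781823 0.058     ]
```

View pics/crop2.png

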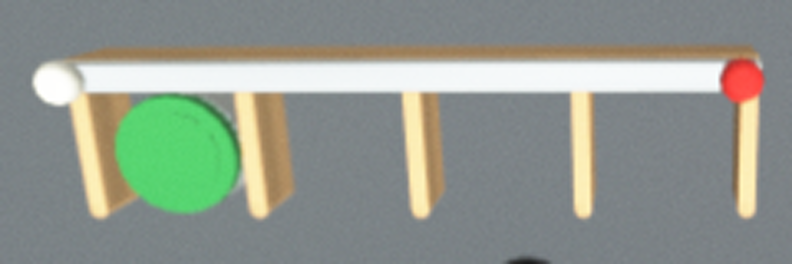

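Call:
jog_arm:
  steps:
    - {"delta_pos": [7, 1, -40], "fingers": 0, "turn": 0}
    - {"delta_pos": [7, 1, -80], "fingers": 0, "turn": 0}
    - {"delta_pos": [7, 1, -120], "fingers": 0, "turn": 0}
    - {"delta_pos": [7, 1, -160], "fingers": 0, "turn": 0}
    - {"delta_pos": [7, 1, -200], "fingers": 0, "turn": 0}
    - {"delta_pos": [7, 1, -225], "fingers": 0, "turn": 0}
    - {"delta_pos": [7, 1, -240], "fingers": 0, "turn": 0}
    - {"delta_pos": [7, 1, -240], "fingers": 0, "turn": 0}
    - {"delta_pos": [7, 1, -240], "fingers": 0, "turn": 0}

```text
time_s: 3.92
position: [0.6541, -0.1323, 0.0791]
tcp_rot: [[-0.112, -0.001, 0.994], [-0.994, 0.0, -0.112], [-0.0, -1.0, -0.002]]
force: [-0.1, -0.4, 0.2]
opening: 0.006
```

```bash
python3 - <<'E'
from h import *
s=read_state();print(s["time_s"],s["position"],s["force"])
im=capture("wrist");cv2.imwrite("pics/w2.png",im[:,:,::-1])
im=capture("side");cv2.imwrite("pics/s2.png",cv2.resize(im[120:280,200:400,::-1],None,fx=4,fy=3.7,interpolation=cv2.INTER_CUBIC))
E
```

```text
3.9167 [ 0.65409088 -0.13226727  0.07911839] [-0.11080262 -0.44255441  0.23088267]
```

View pics/w2.png

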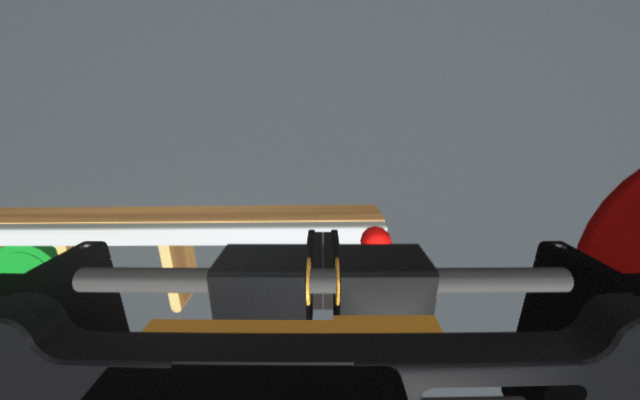

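View pics/s2.png

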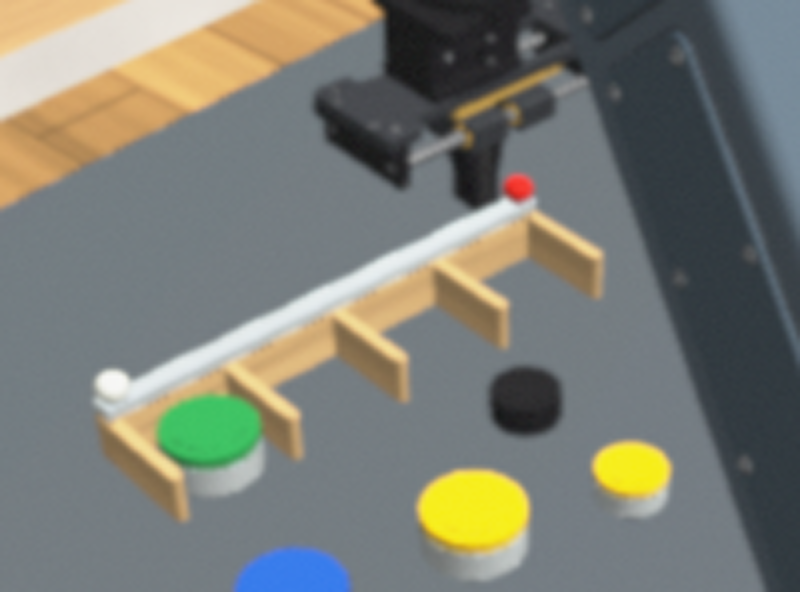

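The fingertips hang just over the rail in the first gap, left of the red knob. Now I lower them gently onto the rail.

Call:
jog_arm:
  steps:
    - {"delta_pos": [0, 0, -6], "fingers": 0, "turn": 0}
    - {"delta_pos": [0, 0, -10], "fingers": 0, "turn": 0}
    - {"delta_pos": [0, 0, -12], "fingers": 0, "turn": 0}
    - {"delta_pos": [0, 0, -14], "fingers": 0, "turn": 0}
    - {"delta_pos": [0, 0, -15], "fingers": 0, "turn": 0}
    - {"delta_pos": [0, 0, -15], "fingers": 0, "turn": 0}

```text
time_s: 4.52
position: [0.6549, -0.1312, 0.0655]
tcp_rot: [[-0.11, 0.0, 0.994], [-0.994, -0.0, -0.11], [0.0, -1.0, 0.0]]
force: [-0.4, 0.2, 4.3]
opening: 0.003
```

Call:
jog_arm:
  steps:
    - {"delta_pos": [0, 0, -1], "fingers": 0, "turn": 0}
    - {"delta_pos": [0, 0, -2], "fingers": 0, "turn": 0}
    - {"delta_pos": [0, 0, -2], "fingers": 0, "turn": 0}
    - {"delta_pos": [0, 0, -2], "fingers": 0, "turn": 0}

```text
time_s: 4.85
position: [0.655, -0.1312, 0.0654]
tcp_rot: [[-0.11, 0.0, 0.994], [-0.994, -0.0, -0.11], [0.0, -1.0, 0.0]]
force: [-4.0, 0.9, 13.3]
opening: 0.007
```

Call:
jog_arm:
  steps:
    - {"delta_pos": [0.3, 3, 0], "fingers": 0, "turn": 0}
    - {"delta_pos": [0.8, 8, 0], "fingers": 0, "turn": 0}
    - {"delta_pos": [1.4, 13, 0], "fingers": 0, "turn": 0}
    - {"delta_pos": [1.9, 18, 0], "fingers": 0, "turn": 0}
    - {"delta_pos": [2.4, 23, 0], "fingers": 0, "turn": 0}
    - {"delta_pos": [2.9, 28, 0], "fingers": 0, "turn": 0}
    - {"delta_pos": [3.5, 33, 0], "fingers": 0, "turn": 0}
    - {"delta_pos": [4, 38, 0], "fingers": 0, "turn": 0}
    - {"delta_pos": [4.5, 43, 0], "fingers": 0, "turn": 0}
    - {"delta_pos": [5, 48, 0], "fingers": 0, "turn": 0}
    - {"delta_pos": [5, 48, 0], "fingers": 0, "turn": 0}

```text
time_s: 5.77
position: [0.6625, -0.0852, 0.0654]
tcp_rot: [[-0.109, 0.006, 0.994], [-0.994, -0.005, -0.108], [0.004, -1.0, 0.007]]
force: [-0.5, -3.3, 9.5]
opening: 0.007
```

Call:
jog_arm:
  steps:
    - {"delta_pos": [0, 5, 0], "fingers": 0, "turn": 0}
    - {"delta_pos": [0, 10, 0], "fingers": 0, "turn": 0}
    - {"delta_pos": [0.5, 16, 0], "fingers": 0, "turn": 0}
    - {"delta_pos": [1, 22, 0], "fingers": 0, "turn": 0}
    - {"delta_pos": [1.5, 28, 0], "fingers": 0, "turn": 0}
    - {"delta_pos": [2, 34, 0], "fingers": 0, "turn": 0}
    - {"delta_pos": [2.5, 40, 0], "fingers": 0, "turn": 0}
    - {"delta_pos": [3, 46, 0], "fingers": 0, "turn": 0}
    - {"delta_pos": [3.5, 52, 0], "fingers": 0, "turn": 0}
    - {"delta_pos": [4, 58, 0], "fingers": 0, "turn": 0}
    - {"delta_pos": [4, 58, 0], "fingers": 0, "turn": 0}

```text
time_s: 6.68
position: [0.6665, -0.0266, 0.0654]
tcp_rot: [[-0.108, 0.006, 0.994], [-0.994, -0.004, -0.108], [0.003, -1.0, 0.007]]
force: [-0.4, -2.8, 9.2]
opening: 0.003
```

Call:
jog_arm:
  steps:
    - {"delta_pos": [0.4, 5, 0], "fingers": 0, "turn": 0}
    - {"delta_pos": [0.9, 10, 0], "fingers": 0, "turn": 0}
    - {"delta_pos": [1.4, 16, 0], "fingers": 0, "turn": 0}
    - {"delta_pos": [2, 22, 0], "fingers": 0, "turn": 0}
    - {"delta_pos": [2.6, 28, 0], "fingers": 0, "turn": 0}
    - {"delta_pos": [3.2, 34, 0], "fingers": 0, "turn": 0}
    - {"delta_pos": [3.8, 40, 0], "fingers": 0, "turn": 0}
    - {"delta_pos": [4.3, 46, 0], "fingers": 0, "turn": 0}
    - {"delta_pos": [4.7, 51, 0], "fingers": 0, "turn": 0}
    - {"delta_pos": [4.7, 51, 0], "fingers": 0, "turn": 0}
    - {"delta_pos": [4.7, 51, 0], "fingers": 0, "turn": 0}

```text
time_s: 7.6
position: [0.6711, 0.0243, 0.0654]
tcp_rot: [[-0.109, 0.006, 0.994], [-0.994, -0.003, -0.109], [0.002, -1.0, 0.006]]
force: [-0.5, -3.5, 9.8]
opening: 0.008
```

The slide is done: contact held at 9–13 N from y≈-117 to y≈+39 mm in the rack frame. Next I lift and go behind the tin, and measure there.

Call:
jog_arm:
  steps:
    - {"delta_pos": [0, 0, 30], "fingers": 0, "turn": 0}
    - {"delta_pos": [0, 0, 70], "fingers": 0, "turn": 0}
    - {"delta_pos": [-40, 7, 100], "fingers": 0, "turn": -7}
    - {"delta_pos": [-80, 14, 100], "fingers": 0, "turn": -7}
    - {"delta_pos": [-120, 21, 100], "fingers": 0, "turn": -7}
    - {"delta_pos": [-160, 28, 100], "fingers": 0, "turn": -7}
    - {"delta_pos": [-200, 35, 100], "fingers": 0, "turn": -7}
    - {"delta_pos": [-240, 42, 100], "fingers": 0, "turn": -7}
    - {"delta_pos": [-252, 44, 100], "fingers": 0, "turn": -7}
    - {"delta_pos": [-252, 44, 100], "fingers": 0, "turn": -7}
    - {"delta_pos": [-252, 44, 100], "fingers": 0, "turn": -7}

```text
time_s: 8.52
position: [0.4168, 0.0699, 0.163]
tcp_rot: [[-0.23, 0.002, 0.973], [-0.973, -0.0, -0.23], [-0.0, -1.0, 0.002]]
force: [0.9, -0.5, 0.9]
opening: 0.006
```

```bash
cat > m.py <<'E'
from h import *
import sys
s=read_state();print(s["time_s"],s["position"],s["force"],"yaw",np.degrees(np.arctan2(s["tcp_rot"][1,2],s["tcp_rot"][0,2])))
T=np.eye(4);T[:3,:3]=s["tcp_rot"];T[:3,3]=s["position"]
O=np.array([.6332,-.0109]);a=np.radians(-6);R=np.array([[np.cos(a),-np.sin(a)],[np.sin(a),np.cos(a)]])
p=R.T@(s["position"][:2]-O);print("tcp rack",p*1000)
for n in("top","side","wrist"):
    im=capture(n);cv2.imwrite(f"pics/{n}_{sys.argv[1]}.png",im[:,:,::-1])
    m=cv2.inRange(cv2.cvtColor(im,cv2.COLOR_RGB2HSV),(22,150,100),(33,255,255))
    k,l,st,c=cv2.connectedComponentsWithStats(m)
    for i in range(1,k):
        if st[i,4]>60 and st[i,3]<100:
            w=onz(n,c[i],.032,T if n=="wrist" else None);print(n,c[i].round(1),st[i],w.round(4),"rack",(R.T@(w[:2]-O)*1000).round(1))
    r=tip_of("tin",n);print("  net",[((R.T@(q["position"][:2]-O)*1000).round(1),round(q["confidence"],2)) for q in r[:4]])
E
python3 m.py a
```

```text
8.5167 [0.41675138 0.0699279  0.1630238 ] [ 0.90336505 -0.54357484  0.87598579] yaw -13.288502104940743
tcp rack [-223.71170366   57.76007061]
top [276.3 225.3] [265 217  22  20 255] [0.4837 0.0542 0.032 ] rack [-155.5   49.1]
top [308.6 241.8] [301 235  16  15 173] [ 0.4404 -0.0346  0.032 ] rack [-189.2  -43.7]
  net [(array([-147.1,  167.8]), 0.87), (array([-162.8,   54.4]), 0.76), (array([ -8.1, 122.5]), 0.74), (array([-191. ,  -45.3]), 0.66)]
side [357.3 246.5] [349 240  18  14 205] [ 0.4333 -0.0233  0.032 ] rack [-197.5  -33.3]
side [317.9 257.8] [305 248  27  21 457] [0.4744 0.0612 0.032 ] rack [-165.5   55.1]
  net [(array([-142.9,  162.6]), 0.84), (array([-184.8,  -42.5]), 0.75), (array([-159.2,   47.6]), 0.68), (array([-94.7, -43.4]), 0.43)]
wrist [320.8 134.5] [ 291  104   61   62 2982] [0.4779 0.0574 0.032 ] rack [-161.6   51.7]
wrist [416.  149.4] [ 396  129   41   42 1349] [ 0.4427 -0.0301  0.032 ] rack [-187.4  -39. ]
  net [(array([-95.1, -46.1]), 0.84), (array([-161.8,   49.7]), 0.8), (array([-187.8,  -41.1]), 0.67), (array([-149.9,  166.7]), 0.59)]
```

```bash
python3 -c "
import cv2,numpy as np
a=[cv2.imread(f'pics/{n}_a.png') for n in('wrist','side')]
cv2.imwrite('pics/both_a.png',cv2.resize(np.vstack(a),(480,600)))"
```

```text
(no output)
```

View pics/both_a.png

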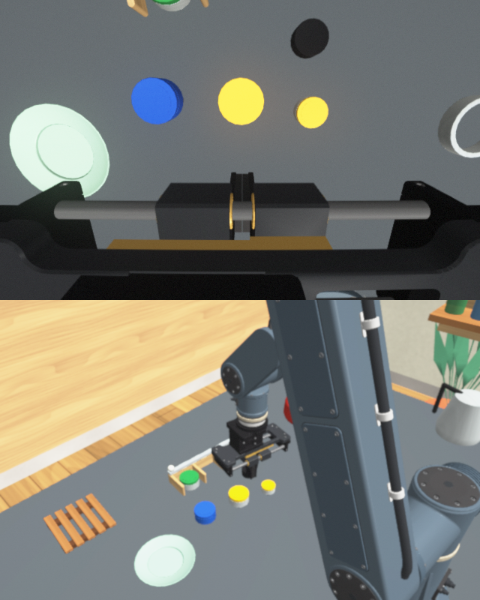

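The wrist view shows the tin straight ahead of the closed fingers at (320,134). It lies about 161 mm in front of the rack origin at y≈+51, so it needs about 10 mm of sideways shift. I lower, then push in the present heading, 7° inward of the rack's axis.

Call:
jog_arm:
  steps:
    - {"delta_pos": [0, 1, -40], "fingers": 0, "turn": 0}
    - {"delta_pos": [0, 1, -80], "fingers": 0, "turn": 0}
    - {"delta_pos": [0, 1, -115], "fingers": 0, "turn": 0}
    - {"delta_pos": [0, 1, -130], "fingers": 0, "turn": 0}
    - {"delta_pos": [0, 1, -136], "fingers": 0, "turn": 0}
    - {"delta_pos": [0, 1, -136], "fingers": 0, "turn": 0}
    - {"delta_pos": [5, 0, -136], "fingers": 0, "turn": 0}
    - {"delta_pos": [10, -1, -136], "fingers": 0, "turn": 0}
    - {"delta_pos": [15, -2.5, -136], "fingers": 0, "turn": 0}
    - {"delta_pos": [20, -3.7, -136], "fingers": 0, "turn": 0}
    - {"delta_pos": [25, -4.9, -136], "fingers": 0, "turn": 0}
    - {"delta_pos": [30, -6, -136], "fingers": 0, "turn": 0}
    - {"delta_pos": [35, -7.2, -136], "fingers": 0, "turn": 0}
    - {"delta_pos": [40, -8.4, -136], "fingers": 0, "turn": 0}
    - {"delta_pos": [40, -8.4, -136], "fingers": 0, "turn": 0}

```text
time_s: 10.07
position: [0.4585, 0.061, 0.0267]
tcp_rot: [[-0.231, 0.003, 0.973], [-0.973, -0.0, -0.231], [-0.0, -1.0, 0.003]]
force: [0.0, -0.2, -0.2]
opening: 0.003
```

```bash
python3 m.py b
```

```text
10.0667 [0.45850939 0.06098499 0.02667113] [ 0.00297623 -0.16876668 -0.20797045] yaw -13.33017960915384
tcp rack [-181.24766204   53.23105498]
top [310.7 242.7] [306 235  11  15 114] [ 0.4381 -0.0401  0.032 ] rack [-191.   -49.4]
  net [(array([-93.6, -45.9]), 0.75), (array([-189.5,  -42. ]), 0.68), (array([-144.9,  165.2]), 0.59), (array([-144.6,   49.3]), 0.36)]
side [357.7 246.6] [349 240  18  14 203] [ 0.4326 -0.0236  0.032 ] rack [-198.2  -33.6]
  net [(array([-188. ,  -46.2]), 0.85), (array([-145.8,  166.5]), 0.82), (array([-92.2, -46.3]), 0.6), (array([-135.8,   43.6]), 0.52)]
wrist [485.2 240.3] [ 450  208   71   60 3390] [ 0.4527 -0.0292  0.032 ] rack [-177.6  -37. ]
  net [(array([-92.7, -46.9]), 0.95), (array([-146.4,  166.7]), 0.93), (array([-185.9,  -45.4]), 0.72), (array([-143.7,   49.3]), 0.7)]
```

```bash
python3 -c "
import cv2,numpy as np
a=[cv2.imread(f'pics/{n}_b.png') for n in('wrist','side')]
cv2.imwrite('pics/both_b.png',cv2.resize(np.vstack(a),(480,600)))"
```

```text
(no output)
```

View pics/both_b.png

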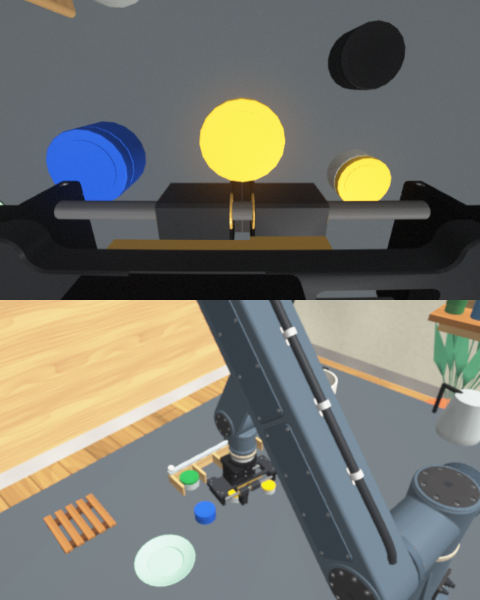

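The tin is in touch and centred on the fingers, at wrist (322,186). I continue the first push.

Call:
jog_arm:
  steps:
    - {"delta_pos": [5, -1.2, 0], "fingers": 0, "turn": 0}
    - {"delta_pos": [10, -2.3, 0], "fingers": 0, "turn": 0}
    - {"delta_pos": [15, -3.5, 0], "fingers": 0, "turn": 0}
    - {"delta_pos": [20, -4.7, 0], "fingers": 0, "turn": 0}
    - {"delta_pos": [25, -5.9, 0], "fingers": 0, "turn": 0}
    - {"delta_pos": [30, -7, 0], "fingers": 0, "turn": 0}
    - {"delta_pos": [35, -8.2, 0], "fingers": 0, "turn": 0}
    - {"delta_pos": [40, -9.4, 0], "fingers": 0, "turn": 0}
    - {"delta_pos": [45, -10.6, 0], "fingers": 0, "turn": 0}
    - {"delta_pos": [48, -11.3, 0], "fingers": 0, "turn": 0}
    - {"delta_pos": [48, -11.3, 0], "fingers": 0, "turn": 0}

```text
time_s: 11.28
position: [0.5059, 0.0498, 0.0267]
tcp_rot: [[-0.231, 0.002, 0.973], [-0.973, -0.0, -0.231], [-0.0, -1.0, 0.002]]
force: [-0.2, -0.9, 0.1]
opening: 0.007
```

```bash
sed -i 's/st\[i,3\]<100/st[i,4]<12000/' m.py; python3 m.py c
```

```text
11.2833 [0.50591486 0.04976903 0.026668  ] [-0.21606494 -0.92502754  0.0597698 ] yaw -13.332370110174848
tcp rack [-132.92950014   47.03175416]
top [308.5 242.5] [301 235  16  15 169] [ 0.4384 -0.0342  0.032 ] rack [-191.3  -43.5]
  net [(array([-188. ,  -42.2]), 0.67), (array([-94. , -44.1]), 0.52)]
side [295.5 241.4] [291 238  11   8  61] [0.5467 0.0585 0.032 ] rack [-93.3  59.9]
side [357.4 246.5] [349 240  18  14 208] [ 0.4333 -0.0234  0.032 ] rack [-197.5  -33.4]
  net [(array([-144.3,  166. ]), 0.79), (array([-187. ,  -45.4]), 0.68), (array([-95.2, -44.9]), 0.62), (array([-90.7,  38.9]), 0.47)]
wrist [322.6 186.6] [ 266  131  114  112 9847] [0.5502 0.0395 0.032 ] rack [-87.8  41.4]
wrist [476.1 310.1] [ 437  293   68   41 1737] [ 0.455  -0.0324  0.032 ] rack [-175.  -40.]
  net [(array([-149.2,  167.6]), 0.89), (array([-94.7,  44.4]), 0.71), (array([-186. ,  -44.6]), 0.6), (array([-95.1, -45.4]), 0.58)]
```

View pics/wrist_c.png

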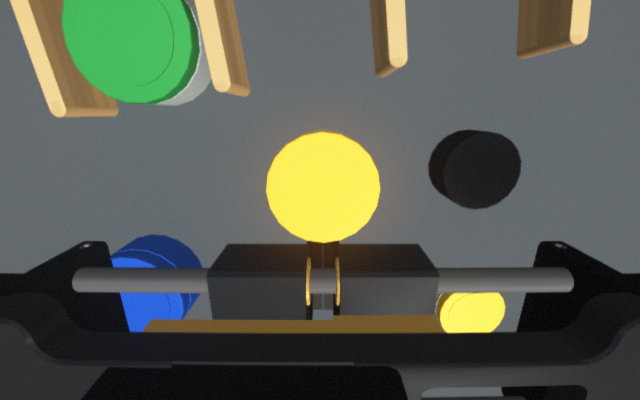

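The tin at (323,186) heads for the gap between the dividers ending at (235,92) and (390,70). I check the gap's centre from those divider ends.

```bash
python3 - <<'E'
from h import *
s=read_state();T=np.eye(4);T[:3,:3]=s["tcp_rot"];T[:3,3]=s["position"]
O=np.array([.6332,-.0109]);a=np.radians(-6);R=np.array([[np.cos(a),-np.sin(a)],[np.sin(a),np.cos(a)]])
# inner top edges of dividers: gap-side edges
for uv in[(218,90),(246,93),(376,70),(405,65),(53,112),(580,40)]:
    w=onz("wrist",uv,.036,T);print(uv,(R.T@(w[:2]-O)*1000).round(1))
im=cv2.imread("pics/wrist_c.png");cv2.imwrite("pics/crop_c.png",cv2.resize(im[0:250,180:420],None,fx=2.4,fy=2.4,interpolation=cv2.INTER_CUBIC))
E
```

```text
(218, 90) [-37.5  82.7]
(246, 93) [-40.4  70.3]
(376, 70) [-38.4  11.2]
(405, 65) [-37.9  -1.7]
(53, 112) [-36.2 162.5]
(580, 40) [-36.6 -79.2]
```

View pics/crop_c.png

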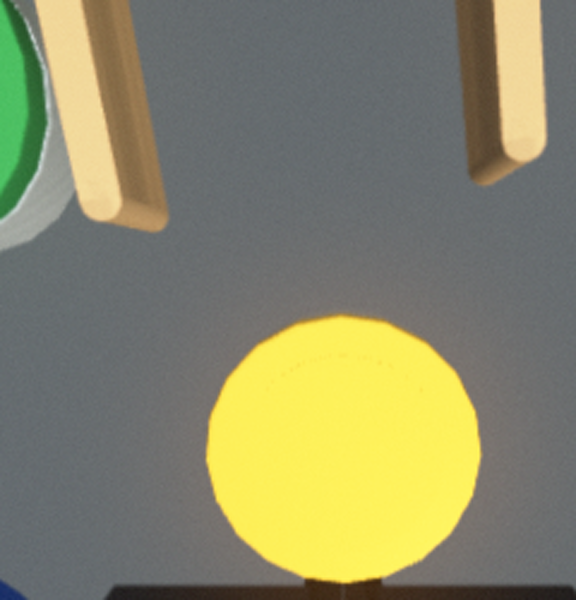

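Dividers measure at about y=0 and +81, so the gap centre is ≈+40.5, and the tin is at +41.4. I back off, realign to the rack's axis, and push straight in.

Call:
jog_arm:
  steps:
    - {"delta_pos": [-6, 1.4, 0], "fingers": 0, "turn": 0}
    - {"delta_pos": [-13, -5, 0], "fingers": 0, "turn": 7}
    - {"delta_pos": [-13, -5, 0], "fingers": 0, "turn": 7}
    - {"delta_pos": [-13, -5, 0], "fingers": 0, "turn": 7}
    - {"delta_pos": [-8, -5.5, 0], "fingers": 0, "turn": 7}
    - {"delta_pos": [-3, -6, 0], "fingers": 0, "turn": 7}
    - {"delta_pos": [2, -6.6, 0], "fingers": 0, "turn": 7}
    - {"delta_pos": [7, -7.1, 0], "fingers": 0, "turn": 7}
    - {"delta_pos": [12, -7.6, 0], "fingers": 0, "turn": 7}
    - {"delta_pos": [17, -8.1, 0], "fingers": 0, "turn": 7}
    - {"delta_pos": [22, -8.7, 0], "fingers": 0, "turn": 7}
    - {"delta_pos": [27, -9.2, 0], "fingers": 0, "turn": 7}
    - {"delta_pos": [32, -9.7, 0], "fingers": 0, "turn": 7}
    - {"delta_pos": [37, -10.2, 0], "fingers": 0, "turn": 7}
    - {"delta_pos": [37, -10.2, 0], "fingers": 0, "turn": 7}

```text
time_s: 12.83
position: [0.5437, 0.0395, 0.0267]
tcp_rot: [[-0.11, 0.003, 0.994], [-0.994, -0.0, -0.11], [0.0, -1.0, 0.003]]
force: [0.2, -0.2, -0.2]
opening: 0.005
```

```bash
python3 m.py d
```

```text
12.8333 [0.54366141 0.03952421 0.0266665 ] [ 0.23521844 -0.20706341 -0.18504105] yaw -6.327351980111361
tcp rack [-94.3188539   40.78864498]
top [308.3 242.1] [301 235  16  15 181] [ 0.4397 -0.0338  0.032 ] rack [-190.1  -43. ]
  net [(array([-191.1,  -42.5]), 0.72), (array([34.4, -1. ]), 0.65), (array([-95.2, -44.5]), 0.59)]
side [357.3 246.5] [349 240  18  14 207] [ 0.4333 -0.0233  0.032 ] rack [-197.5  -33.3]
  net [(array([-184.6,  -44.8]), 0.87), (array([-51.7,  38.2]), 0.67), (array([-146.1,  164. ]), 0.66), (array([-92.2, -43.6]), 0.55)]
wrist [322.4 185.7] [ 266  131  114  111 9810] [0.5894 0.0346 0.032 ] rack [-48.3  40.7]
  net [(array([-147.9,  167.6]), 0.77), (array([-96.1, -44.2]), 0.63), (array([-55.4,  45.9]), 0.62)]
```

View pics/wrist_d.png

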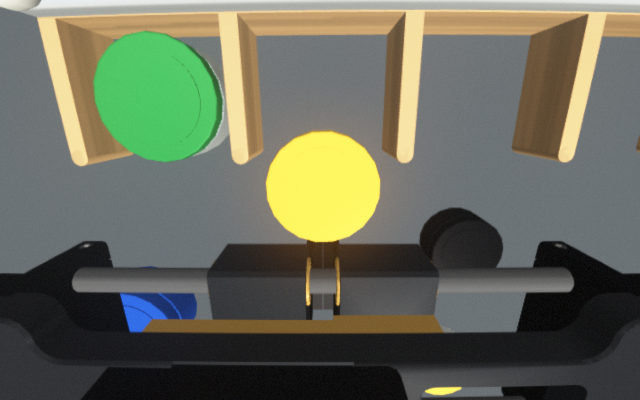

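The tin at (322,186) is entering the gap centred between its dividers (240 and 405). I keep pushing, more slowly near the end.

Call:
jog_arm:
  steps:
    - {"delta_pos": [5, -0.5, 0], "fingers": 0, "turn": 0}
    - {"delta_pos": [10, -1.1, 0], "fingers": 0, "turn": 0}
    - {"delta_pos": [15, -1.6, 0], "fingers": 0, "turn": 0}
    - {"delta_pos": [20, -2.1, 0], "fingers": 0, "turn": 0}
    - {"delta_pos": [25, -2.6, 0], "fingers": 0, "turn": 0}
    - {"delta_pos": [30, -3.2, 0], "fingers": 0, "turn": 0}
    - {"delta_pos": [34, -3.6, 0], "fingers": 0, "turn": 0}
    - {"delta_pos": [38, -4, 0], "fingers": 0, "turn": 0}
    - {"delta_pos": [41, -4.3, 0], "fingers": 0, "turn": 0}
    - {"delta_pos": [43, -4.5, 0], "fingers": 0, "turn": 0}
    - {"delta_pos": [43, -4.5, 0], "fingers": 0, "turn": 0}

```text
time_s: 14.05
position: [0.5853, 0.0353, 0.0266]
tcp_rot: [[-0.11, 0.001, 0.994], [-0.994, -0.0, -0.11], [0.0, -1.0, 0.001]]
force: [0.2, 0.5, -0.1]
opening: 0.005
```

```bash
python3 m.py e
```

```text
14.05 [0.58527599 0.03525883 0.02661629] [ 0.19381845  0.48100542 -0.08563135] yaw -6.321419445182289
tcp rack [-52.48638757  40.89654856]
top [308.3 242. ] [301 235  16  15 182] [ 0.4397 -0.0337  0.032 ] rack [-190.   -42.9]
  net [(array([-187. ,  -41.3]), 0.75), (array([-93.3, -42.7]), 0.61)]
side [357.4 246.5] [349 240  18  14 207] [ 0.4332 -0.0235  0.032 ] rack [-197.6  -33.4]
  net [(array([-185.4,  -45.1]), 0.87), (array([-141.8,  164.3]), 0.65), (array([-93.8, -45.3]), 0.55), (array([-11.6,  36.7]), 0.52)]
wrist [322.7 188.6] [ 266  134  114  110 9790] [0.6295 0.0304 0.032 ] rack [-8.  40.7]
wrist [438.  393.4] [422 388  33  10 207] [ 0.4798 -0.031   0.032 ] rack [-150.5  -36. ]
  net [(array([-93.6, -43.9]), 0.94), (array([-12.2,  43.2]), 0.86), (array([-184.4,  -45.4]), 0.56)]
```

View pics/wrist_e.png

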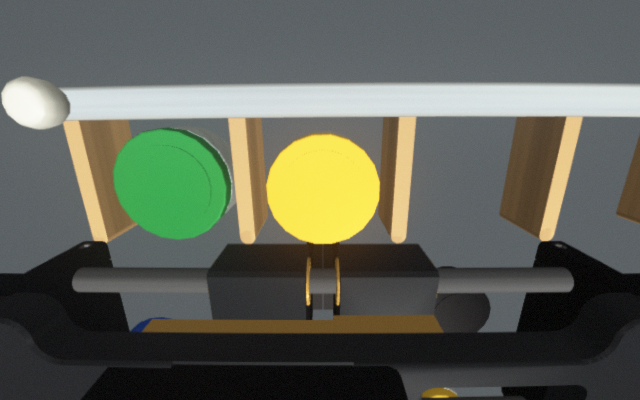

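Call:
jog_arm:
  steps:
    - {"delta_pos": [2, -0.2, 0], "fingers": 0, "turn": 0}
    - {"delta_pos": [4, -0.4, 0], "fingers": 0, "turn": 0}
    - {"delta_pos": [5, -0.5, 0], "fingers": 0, "turn": 0}
    - {"delta_pos": [6, -0.6, 0], "fingers": 0, "turn": 0}
    - {"delta_pos": [6, -0.6, 0], "fingers": 0, "turn": 0}

```text
time_s: 14.77
position: [0.5907, 0.0347, 0.0265]
tcp_rot: [[-0.11, -0.0, 0.994], [-0.994, 0.0, -0.11], [-0.0, -1.0, -0.0]]
force: [-0.9, 0.5, 0.1]
opening: 0.007
```

Call:
jog_arm:
  steps:
    - {"delta_pos": [1, -0.1, 0], "fingers": 0, "turn": 0}
    - {"delta_pos": [2, -0.2, 0], "fingers": 0, "turn": 0}
    - {"delta_pos": [3, -0.3, 0], "fingers": 0, "turn": 0}
    - {"delta_pos": [3, -0.3, 0], "fingers": 0, "turn": 0}

```text
time_s: 15.1
position: [0.5933, 0.0345, 0.0265]
tcp_rot: [[-0.11, -0.001, 0.994], [-0.994, 0.0, -0.11], [-0.0, -1.0, -0.001]]
force: [-2.3, 0.5, 1.2]
opening: 0.005
```

Call:
jog_arm:
  steps:
    - {"delta_pos": [1, -0.1, 0], "fingers": 0, "turn": 0}
    - {"delta_pos": [2, -0.2, 0], "fingers": 0, "turn": 0}
    - {"delta_pos": [2, -0.2, 0], "fingers": 0, "turn": 0}
    - {"delta_pos": [2, -0.2, 0], "fingers": 0, "turn": 0}

```text
time_s: 15.43
position: [0.5934, 0.0345, 0.0264]
tcp_rot: [[-0.11, -0.005, 0.994], [-0.994, 0.0, -0.11], [0.0, -1.0, -0.005]]
force: [-4.7, 1.5, 4.2]
opening: 0.008
```

The fingers have stopped against resistance: no advance for a 2 mm command, and the force is rising, so the tin is against the back wall. I retract straight back and then up.

Call:
jog_arm:
  steps:
    - {"delta_pos": [-4, 0.4, 0], "fingers": 0, "turn": 0}
    - {"delta_pos": [-12, 1.2, 0], "fingers": 0, "turn": 0}
    - {"delta_pos": [-25, 2.5, 0], "fingers": 0, "turn": 0}
    - {"delta_pos": [-40, 4, 0], "fingers": 0, "turn": 0}
    - {"delta_pos": [-40, 4, 30], "fingers": 0, "turn": 0}
    - {"delta_pos": [-50, 4, 70], "fingers": 0, "turn": 0}
    - {"delta_pos": [-60, 4, 110], "fingers": 0, "turn": 0}
    - {"delta_pos": [-70, 4, 150], "fingers": 0, "turn": 0}
    - {"delta_pos": [-80, 4, 180], "fingers": 0, "turn": 0}
    - {"delta_pos": [-80, 4, 180], "fingers": 0, "turn": 0}
    - {"delta_pos": [-80, 4, 180], "fingers": 0, "turn": 0}

```text
time_s: 16.35
position: [0.5167, 0.0381, 0.2087]
tcp_rot: [[-0.11, 0.007, 0.994], [-0.994, -0.001, -0.11], [0.0, -1.0, 0.007]]
force: [-0.7, 0.1, -1.5]
opening: 0.005
```

```bash
python3 m.py f
```

```text
16.35 [0.51672011 0.03812536 0.20871943] [-0.66128402  0.06100577 -1.48303168] yaw -6.318956025134908
tcp rack [-120.9663471    36.58132718]
top [308.3 242.1] [301 235  16  15 181] [ 0.4397 -0.0336  0.032 ] rack [-190.1  -42.8]
  net [(array([-145.6,  165.2]), 0.56), (array([-97.1, -41.8]), 0.52), (array([-189. ,  -44.1]), 0.5), (array([-4. , 41.4]), 0.41)]
side [278.6 219.2] [266 210  26  19 377] [0.6294 0.0332 0.032 ] rack [-8.4 43.5]
side [357.3 246.5] [349 240  18  14 205] [ 0.4333 -0.0233  0.032 ] rack [-197.5  -33.3]
  net [(array([-1. , 38.8]), 0.73), (array([-95.6, -42.3]), 0.73), (array([-142.3,  165. ]), 0.57)]
wrist [318.3  92.2] [290  70  56  35 389] [0.6214 0.0311 0.032 ] rack [-16.1  40.6]
wrist [380.3 223.6] [369 217  30  24 152] [ 0.4619 -0.0275  0.032 ] rack [-168.6  -34.4]
  net [(array([-149.9,  167.2]), 0.9), (array([-7.3, 43.1]), 0.74), (array([-187.1,  -45.2]), 0.74), (array([-94.9, -42.4]), 0.6)]
```

View pics/wrist_f.png

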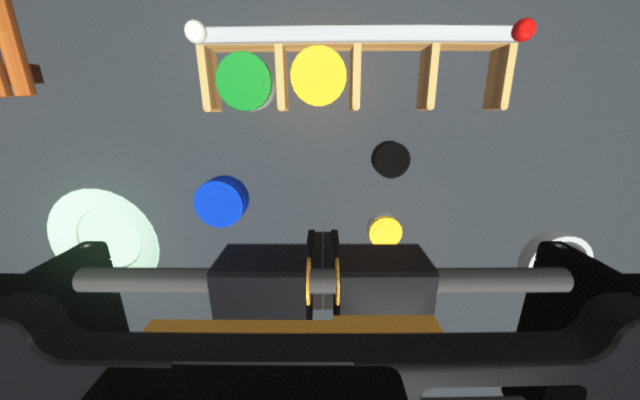

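View pics/side_f.png

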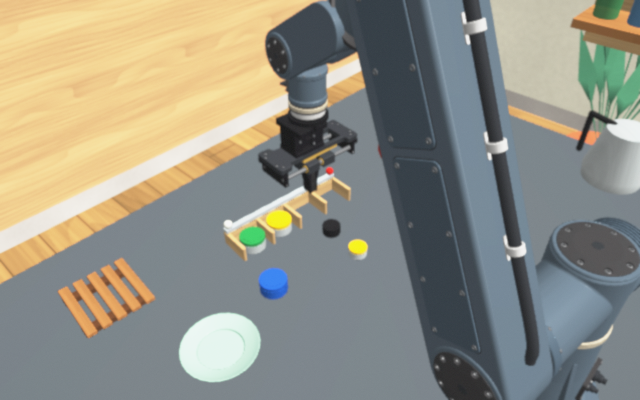

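```bash
python3 - <<'E'
from h import *
s=read_state();T=np.eye(4);T[:3,:3]=s["tcp_rot"];T[:3,3]=s["position"]
O=np.array([.6332,-.0109]);a=np.radians(-6);R=np.array([[np.cos(a),-np.sin(a)],[np.sin(a),np.cos(a)]])
im=cv2.imread("pics/wrist_f.png");hsv=cv2.cvtColor(im,cv2.COLOR_BGR2HSV)
m=cv2.inRange(hsv,(18,110,150),(40,255,255));m[:, :285]=0;m[:,355:]=0;m[110:]=0
m=cv2.morphologyEx(m,cv2.MORPH_OPEN,np.ones((3,3)))
c=max(cv2.findContours(m,0,1)[0],key=cv2.contourArea);h=cv2.convexHull(c)[:,0]
W=np.array([onz("wrist",p,.032,T)[:2] for p in h]);P=(W-O)@R*1000
A=np.c_[2*P,np.ones(len(P))];x=np.linalg.lstsq(A,(P**2).sum(1),rcond=None)[0]
print("circle",x[:2],np.sqrt(x[2]+x[:2]@x[:2]),P.min(0),P.max(0))
for n,uv,z in[("front rail lower edge",(318,42.5),.048),("wall inner top",(318,51),.036),("red",(524,29.5),.058),("white",(195,31),.058)]:
    w=onz("wrist",uv,z,T);print(n,((w[:2]-O)@R*1000).round(1))
cv2.imwrite("pics/crop_f.png",cv2.resize(im[10:125,180:380],None,fx=4,fy=4,interpolation=cv2.INTER_CUBIC))
E
```

```text
circle [-2.96283063 40.72600835] 30.061331016695 [-32.76260296  11.31040434] [26.63428682 70.28405313]
front rail lower edge [24.5 40.2]
wall inner top [19.3 40.5]
red [  33.8 -152.2]
white [ 33.2 154.2]
```

View pics/crop_f.png

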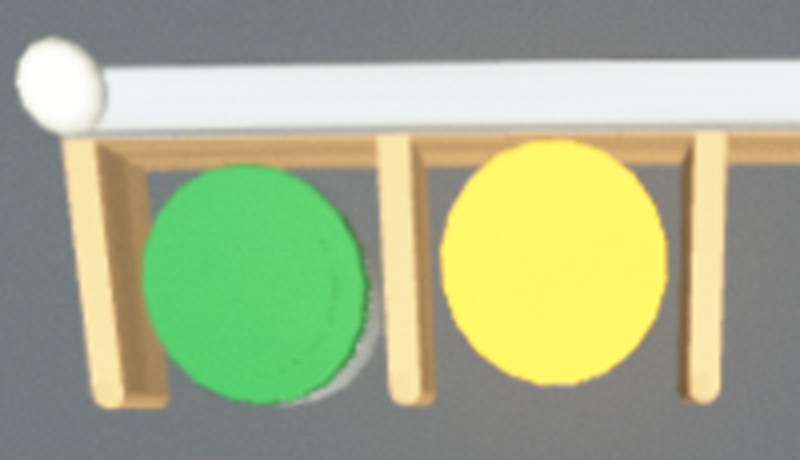

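The lid overlaps the back wall, with its fitted centre at (-3.0, +40.7) mm in the rack frame and radius 30.1 mm. The tin is fully home, and the other things have not moved.

```bash
python3 -c "
from rig import *
s=read_state();print(s['time_s'],abs(s['qvel']).max(),s['force']);print(hand_in())"
```

```text
16.65 0.3837087072697142 [-0.20886104 -0.87875414 -0.19367625]
the job is handed in; nothing more can be done
None
```

I carried out both parts in the order asked and handed the job in at 16.7 s. No verdict was reported.

- **Rail:** The closed fingertips slid along the rail from the first gap (y ≈ -117 mm in the rack's frame) past the second to the third (y ≈ +39 mm). Every reading along the way showed about 9–13 N of contact. They drifted up to about 3 mm off the rail's centre line early on, and I corrected it.
- **Tin:** I pushed the larger yellow tin with closed fingers in two straight pushes until it stopped against the back wall, where the force rose to about 5 N.
- **Last checks:** A circle fitted to the lid put the tin's centre at (-3.0, +40.7) mm, against a target of (-3, +40). The arm was raised clear, with no significant force on the tool. I saw no movement in the green, blue, black and small yellow tins or in the plate. I did not measure the pot, fork ring or pepper tin again at the end.
- **Disagreement:** The rougher estimates, from the detector networks and the side camera, put the tin anywhere from -1 to -8 mm in x. One wrist-camera colour reading of -16 mm was spoiled by a partly washed-out colour mask. I trusted the circle fit, which agrees with the fingers stopping against the wall.

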